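# Pack and close a two-part specimen carrier

## Task

Pack the specimen carrier: first stand the steel cup in the round well of the carrier's lower half, then stand the closed specimen pot inside that cup, keeping the pot upright. Then fit the domed cover over them onto the two dowels, wide ear on wide ear, press it down fully home against the sprung seal, and finish while still holding it pressed down: do not let go. Leave the other things on the bench where they are.

Things in the scene. Friction and masses are not known exactly. Their poses are not given: they have to be found in the camera images.
- carrier: Lower half of the specimen carrier, white plastic, fixed to the table. Origin: centre of its underside; z up; x runs along its length to the wide ear. Flat top 28 mm above the table: 92 x 92 mm middle, with an ear at each end reaching to 82 mm from the centre: wide ear (+x) 64 mm wide in y, narrow ear (-x) 34 mm. A dowel on each ear, a round well in the middle.
- well (a point): Centre of the floor of the carrier's round well, 10 mm above the table; the well is 62 mm in diameter, 18 mm deep below the flat top. Fingers that open across the carrier (along its y) stay clear of the dowels.
- wide_dowel (a point): Top centre of the upright steel dowel on the carrier's wide ear, 64 mm from the carrier's centre, 58 mm above the table (30 mm above the flat top). 12 mm diameter; the last 9 mm taper to 5 mm.
- narrow_dowel (a point): Top centre of the upright steel dowel on the carrier's narrow ear, 64 mm from the carrier's centre, 58 mm above the table. 8 mm diameter; the last 9 mm taper to 1 mm.
- seal (a joint): Black rubber seal ring round the well (68 mm inside, 92 mm outside diameter), on springs. 0 = up, its top 6 mm above the flat top; 0.006 (m) = level with it, cover fully home on the rigid flat top. About 5 N starts it, 10 N brings it to 0.006; the cover's weight alone does not move it, and it springs back when let go.
- cover: Upper half, white plastic, about 0.26 kg, flange down on the table. Origin: centre of its underside; z up; x along its length to the wide ear; same outline as the carrier. Flange 12 mm thick; hollow dome 86 mm outside, 76 mm inside diameter, inside 66 mm high, top at 71 mm; grip fin on top. Fully home its underside is 28 mm above the table, x axis along the carrier's x.
- wide_hole (a point): Centre, at the underside, of the 13.5 mm through hole in the cover's wide ear, 64 mm from the cover's centre; it goes on the 12 mm dowel.
- narrow_hole (a point): Centre, at the underside, of the 9.5 mm through hole in the cover's narrow ear, 64 mm from the cover's centre; it goes on the 8 mm dowel.
- grip_fin (a point): Top middle of the cover's upright grip fin, 107 mm above the cover's underside. The fin is 56 mm long along the cover's x, 16 mm thick in y and 36 mm tall (it rises from the dome's top at 71 mm); pinch it across y.
- cup: Larger vessel: open straight steel cup, 56 mm outside and 50 mm inside diameter, 52 mm high, floor 4 mm thick, about 0.12 kg, upright. Origin: centre of its underside. Standing in the well its rim is 62 mm above the table.
- pot: Smaller vessel: closed slender white specimen pot, 34 mm diameter with a 36 mm cap on its top 18 mm, 74 mm high, about 0.06 kg, upright. Origin: centre of its underside. Standing in the cup in the well its underside is 14 mm and its top 88 mm above the table.
- dish: Bystander: wide shallow open steel dish, 82 mm diameter, 34 mm high, too wide for the carrier's well. It stands among the vessels. Origin: centre of its underside.
- bottle: Bystander: amber glass reagent bottle, 44 mm diameter, 85 mm high. Origin: centre of its underside.
- slide_box: Bystander: grey flat slide box, 85 x 130 x 32 mm. Origin: centre of its underside.
- tweezers: Bystander: steel tweezers, 120 mm long, lying flat. Origin: at table height under the middle.
- petri: Bystander: low clear plastic dish, 64 mm diameter, 14 mm high. Origin: centre of its underside.
- marker: Bystander: blue marker pen, 130 x 13 x 13 mm, lying along its x axis. Origin: centre of its underside.
- jar: Bystander: glass jar with lid, 56 mm diameter, 60 mm high. Origin: centre of its underside.

How it is judged (in metres and radians):
On the way, in this order (a step that is already met when the one before it is completed fails the run):
1. the cup stands in the carrier's well, let go, with the pot not yet in it (horizontal distance between cup and carrier below 0.007 m and z of cup in the frame of carrier below 0.0125 m and angle between cup's own z axis and vertical below 0.08 rad and contact force between the fingers and cup below 0.1 N), for 0.2 s.
2. the pot stands in the cup in the well, let go (horizontal distance between cup and carrier below 0.007 m and z of cup in the frame of carrier below 0.0125 m and angle between cup's own z axis and vertical below 0.08 rad and horizontal distance between pot and cup below 0.011 m and z of pot in the frame of cup between 0.001 and 0.0065 m and angle between pot's own z axis and vertical below 0.25 rad and contact force between the fingers and pot below 0.1 N), for 0.2 s.
At the end, for the whole second after the job is handed in: Cup on the well's floor within 7 mm of centre; pot on the cup's floor, leaning under 0.25 rad; cover on both dowels the right way round, level within 0.04 rad, its underside within 2.5 mm of the carrier's top, seal down at least 3.5 mm, still held down by the robot (contact over 2 N) (horizontal distance between cup and carrier below 0.007 m and z of cup in the frame of carrier below 0.0125 m and angle between cup's own z axis and vertical below 0.08 rad and horizontal distance between pot and cup below 0.011 m and z of pot in the frame of cup between 0.001 and 0.0065 m and angle between pot's own z axis and vertical below 0.25 rad and horizontal distance between cover and carrier below 0.004 m and horizontal distance between wide_hole and wide_dowel below 0.005 m and angle between the z axis of cover and the z axis of carrier, either way round below 0.04 rad and z of cover in the frame of carrier between 0.025 and 0.0305 m and value of joint seal above 0.0035 m and linear speed of cover below 0.02 m/s and contact force between any of the fingers, the arm and cover above 2 N); the arm keeps its last pose, push and grip.
It fails at once if the specimen pot is tipped over (angle between pot's own z axis and vertical above 0.7 rad).
It fails at once if a bystander is displaced by more than 30 mm (distance of any of dish, bottle, slide_box, tweezers, petri, marker, jar from where it was at the start of the episode above 0.03 m).
It also fails if it takes over 58 s, if anything falls off the work surface, if the arm or the gripper's body presses on something with over 40 N, if the wrist force passes 120 N, or if a joint passes its speed limit or range.

## Robot

A 6-joint arm with a two-finger parallel gripper is mounted at the origin on the work surface. World frame = base frame: x ahead of the robot, y to its left, z up, the work surface at z = 0. Lengths are in m, angles in degrees, forces in N, time in s.
With the tool pointing down it reaches from about 0.4 to 0.825 m from the base axis. Payload 7 kg.
Tool frame: the origin (TCP) lies on the centre line of the jaws, within the pads' length; the fingertips stand 8 mm ahead of it and the grasp point (between the pads) lies 11 mm behind it (r.tcp_to_tips is the distance from the TCP to the fingertips, in m); z points along the fingers, y is the direction in which the jaws open and shut (so a half turn about z gives the same grasp; the last joint's range is limited). The gripper opens to 88 mm and grips with 3 to 60 N. Pads are 19 mm wide; open, the fingers measure 130 mm over their backs; the gripper's body (78 mm by 193 mm) begins 47 mm behind the grasp point.
Start: joints at [-58.665, 20.546, 0.682, 0, -70.136, -16.507], TCP at [0.173, -0.653, 0.196] pointing down, gripper open.
Joint ranges: [-176.03, 176.03], [-82.01, 121.73], [-58.28, 71.71], [-173.87, 95.51], [-174.79, -0.11], [-173.66, 173.66]. Speed limits (degrees/s): [136.94, 136.94, 172.46, 180, 180, 180].

## Interface

Orientations are given as [roll, pitch, yaw] about the fixed x, y, z axes, in that order (R = Rz(yaw) Ry(pitch) Rx(roll)).
In Python, from plant import r gives the robot as it stands.
- The arm moves only by the tool drive_tool, never from a script. Its argument "plan" is text: rows parted by semicolons, each of 4 numbers parted by spaces: the shift along the tool's x, y, z in cm, then the turn about the tool's z in rad. A call has 1 to 8 rows; each row is the pose to reach, as a shift and turn from the pose commanded when the call began, along the tool's axes at that moment; what a row does not reach only later rows make up. A row lasts 1/8 s, in which the tool goes at most 62.5 mm and 10.7 degrees, less where a joint would pass 70% of its speed; a pose out of reach is approached as far as the arm can. A call with a gripper value outside its range is refused whole. "fingers" is the closure, from -1 (fully open) to 1 (shut), set as the call begins (left out, the last holds). The fingers move at their own pace and stop on an object; "squeeze" is the grip in N (left out, the last holds). Time passes only in rows, so rows that repeat a pose let the fingers close. It gives the time, the measured TCP pose, the force and the opening at its end, in the units of the state.
- r.get_state(): the state, without advancing time (a new reading comes with each control period).
- r.capture(name): name is "scene" or "top"; returns a dict with "frame" (480x640x3 uint8, red, green, blue), "fovy" (degrees; the focal length in pixels is half the picture's height over the tangent of half this angle, whatever the lens; pixels are square), "cx", "cy" (the principal point, pixels), "rvec" (rotation vector, rad) and "tvec" (3), from world to camera coordinates, as OpenCV has them. Camera axes: x right, y down, z forward; pixel columns grow to the right and rows downward; lengths in m; the calibration is good to about 2 mm. A picture is of the moment at which its call begins. There is no depth.
- r.close_job(): hands the job in, once; it reports no verdict.
The state is a dict: "time_s": time; "joints": joint angles; "qd": joint speeds; "joint_torque": joint torques, N m; "tcp_pos": TCP position; "eef_rot": TCP orientation; "contact_force": force on the tool from outside, world axes, zero at the start; "moment": the same for the moment, N m; "gripper_width": finger opening in m.
Only numpy, scipy, OpenCV 4.12 (cv2) and the standard library are available. Lean on these libraries where they do the work, as an engineer would, in place of code of your own. Each camera call takes 0.05 s, during which the arm holds its last target. There are 200 camera calls.

## Working session

There is one attempt and no reset: what is moved stays moved. The work goes in short steps, Python scripts to look and compute and a tool call to move; the robot and the scene stay as the last step left them, time stands still between calls to the robot, and variables do not carry over. Pictures are saved under pics/ and viewed, about 8 in all and at most 12, crops included, and the job is handed in when it is done.

Besides the shell and the picture viewer there is one more tool, called by a JSON object that holds its "op" and its "data", one argument or row to a line. drive_tool: Moves the arm, as the interface text tells. Its arguments: {"type":"object","properties":{"plan":{"type":"string"},"fingers":{"type":"number"},"squeeze":{"type":"number"}},"required":["plan"]}

```bash
ls; mkdir -p pics; cat > h.py <<'E'
import numpy as np, cv2
from plant import r
from scipy.spatial.transform import Rotation as R
def cap(n):
    c=r.capture(n); f=240/np.tan(np.radians(c["fovy"])/2)
    K=np.array([[f,0,c["cx"]],[0,f,c["cy"]],[0,0,1]]); return c,K,cv2.Rodrigues(np.array(c["rvec"],float))[0],np.array(c["tvec"],float).ravel()
def ray(px,z,K,Rm,t):
    d=Rm.T@np.linalg.inv(K)@np.array([px[0],px[1],1.]); o=-Rm.T@t
    return o+d*(z-o[2])/d[2]
def proj(P,K,Rm,t):
    q=K@(Rm@np.array(P,float)+t); return q[:2]/q[2]
E
python3 - <<'E'
from h import *
ims=[]
for n in("scene","top"):
    c,K,Rm,t=cap(n); cv2.imwrite(f"pics/{n}0.png",c["frame"][:,:,::-1]); np.savez(n+"0.npz",K=K,R=Rm,t=t); print(n,K[0,0],c["cx"],c["cy"],-Rm.T@t, c.keys())
print(r.get_state())
E
```

```text
pics
scene 436.7799900003088 319.1016340885863 234.6480247846263 [1.22295489 0.22178533 0.55775378] dict_keys(['frame', 'fovy', 'cx', 'cy', 'rvec', 'tvec'])
top 444.8431325149052 322.42769009211486 235.9413541707013 [0.38127912 0.01576282 0.96772852] dict_keys(['frame', 'fovy', 'cx', 'cy', 'rvec', 'tvec'])
{'time_s': 0.1, 'joints': array([-5.86651380e+01,  2.05878269e+01,  6.37665186e-01, -1.74161325e-02,
       -7.01361282e+01, -1.65078524e+01]), 'qd': array([ 0.02061977, -0.07331994,  0.05767167,  0.13594952,  0.01729375,
       -0.04952199]), 'joint_torque': array([-8.65752536e-04, -5.84162199e+01,  2.93750238e+01,  7.01549068e+00,
        1.00948586e-02, -5.42761381e-05]), 'tcp_pos': array([ 0.17258026, -0.65204978,  0.19490151]), 'eef_rot': array([ 1.79912614e+02, -8.82302501e-03, -1.65178914e+02]), 'contact_force': array([0.29808762, 0.2637245 , 0.76665402]), 'moment': array([-0.00462248,  0.0315195 , -0.02519728]), 'gripper_width': 0.08791949774452577}
```

View pics/top0.png

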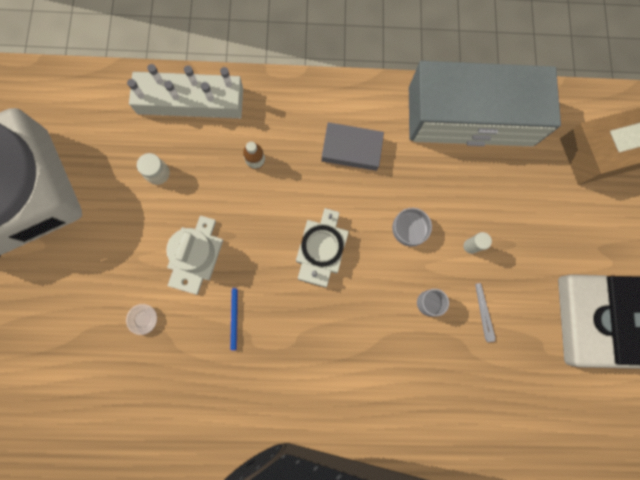

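View pics/scene0.png

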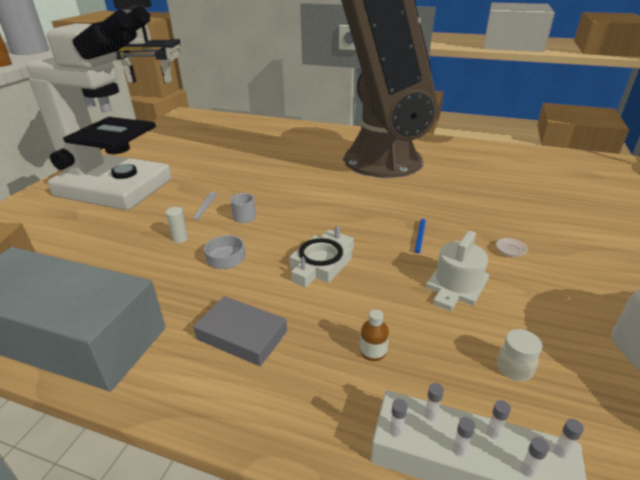

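The top view shows the cover at (190,250), carrier (322,250), dish (412,227), pot (478,243), cup (433,302), tweezers (485,312). The scene view shows the pot at (177,225), cup (243,208) and carrier (322,255).

```bash
python3 - <<'E'
from h import *
im=cv2.imread("pics/top0.png")
def crop(x0,y0,w,h,s=4):
    c=cv2.resize(im[y0:y0+h,x0:x0+w],None,fx=s,fy=s,interpolation=cv2.INTER_CUBIC)
    for x in range(-(-x0//10)*10,x0+w,10):
        cv2.line(c,((x-x0)*s+2,0),((x-x0)*s+2,6),(0,0,255),1)
        if x%20==0: cv2.putText(c,str(x),((x-x0)*s-8,16),0,.35,(0,0,255),1)
    for y in range(-(-y0//10)*10,y0+h,10):
        cv2.line(c,(0,(y-y0)*s+2),(6,(y-y0)*s+2),(0,0,255),1); cv2.putText(c,str(y),(8,(y-y0)*s+6),0,.35,(0,0,255),1)
    return c
a=crop(160,205,200,95); b=np.hstack([crop(385,200,55,50),crop(455,225,45,50),crop(410,280,50,50),crop(475,280,50,50)])
cv2.imwrite("pics/c1.png",np.vstack([a,b[:, :800]]))
d=np.load("top0.npz");a=d["K"],d["R"],d["t"]
for n,px,z in[("tcp?",0,0)]: print(proj([.1726,-.652,.195],*a))
d=np.load("scene0.npz");print(proj([.1726,-.652,.195],d["K"],d["R"],d["t"]))
E
```

```text
[703.09018913 459.38481227]
[152.36918988  92.87791323]
```

View pics/c1.png

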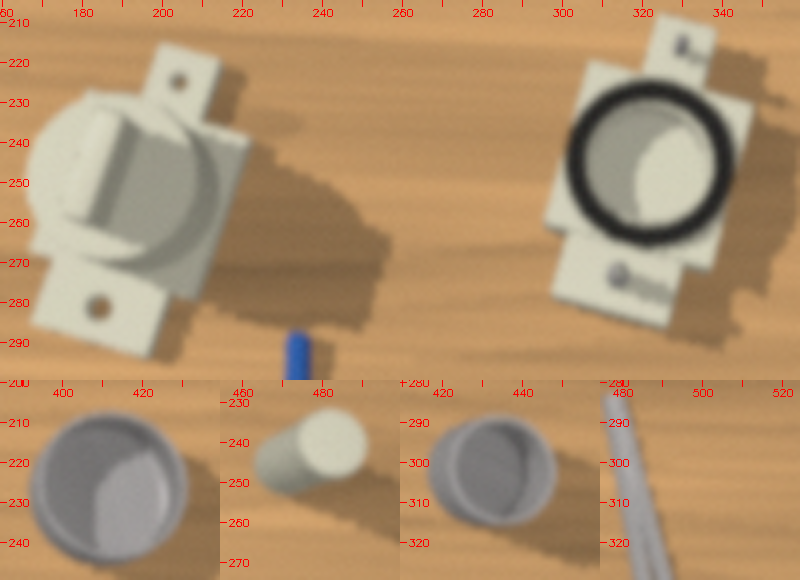

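The crop shows, in full pixels: cup rim centre ≈(435.8,301.8), pot cap ≈(483,240.9), seal ring ≈(322.9,245.9), cover holes ≈(204.5,225) and (184.3,281.5). The flange corners are also readable.

```bash
cat > fit.py <<'E'
from h import *
from scipy.optimize import least_squares
d=np.load("top0.npz");A=d["K"],d["R"],d["t"]
C=lambda p:np.array(p,float)/4+[160-.4,205-.4]
def fit(L,px,g):
    px=C(px); f=lambda v:np.concatenate([proj([v[0]+np.cos(v[2])*l[0]-np.sin(v[2])*l[1],v[1]+np.sin(v[2])*l[0]+np.cos(v[2])*l[1],l[2]],*A)-p for l,p in zip(L,px)])
    s=least_squares(f,g,loss="soft_l1"); print(s.x[:2].round(4),np.degrees(s.x[2]).round(2)); print(f(s.x).reshape(-1,2).round(1).tolist()); return s.x
# carrier: x axis points to image bottom-left
z=.028
print("carrier");car=fit([[-.046,-.046,z],[-.046,.046,z],[-.082,-.017,z],[-.082,.017,z],[.082,-.032,z],[.082,.032,z],[.046,-.046,z],[0,0,.034],[.064,0,.058],[-.064,0,.058]],
 [[755,104],[590,59],[717,29],[661,13],[668,327],[551,296],[711,270],[651.5,163.5],[616,270],[682,42]],[.38,0,np.pi])
z=.012
print("cover");cov=fit([[-.082,-.017,z],[-.082,.017,z],[.082,-.032,z],[.082,.032,z],[-.046,-.046,z],[.046,-.046,z],[.064,0,z],[-.064,0,z]],
 [[220,60],[159,41],[150,359],[30,321],[250,138],[196,302],[98,307],[179,82]],[.38,.3,np.pi])
for n,p,zz in[("cup",(435.6,301.6),.052),("pot",(482.8,240.7),.074),("dish",(411.8,227),.034),("twA",(479.5,284),.003),("twB",(491,340),.003)]: print(n,ray(p,zz,*A).round(4))
e=np.load("scene0.npz");B=e["K"],e["R"],e["t"]
print("scene proj", proj([*ray((435.6,301.6),.052,*A)[:2],.052],*B),proj([*ray((482.8,240.7),.074,*A)[:2],.074],*B),proj([*car[:2],.034],*B))
E
python3 fit.py
```

```text
carrier
[ 0.5425 -0.0297] 196.82
[[-45.5, 0.1], [36.7, 0.7], [-27.3, -0.2], [1.7, -0.1], [-1.6, 0.2], [56.7, -0.0], [-23.3, -0.3], [6.8, -0.4], [24.7, 0.7], [-8.4, -0.9]]
cover
[0.5191 0.2306] 191.17
[[-19.3, -1.2], [11.6, 1.1], [0.2, -0.2], [60.5, 4.2], [-38.3, -2.6], [-19.9, -1.6], [27.3, 1.9], [-0.2, 0.0]]
cup [ 0.4283 -0.2505  0.052 ]
pot [ 0.5548 -0.3458  0.074 ]
dish [ 0.5878 -0.2075  0.034 ]
twA [ 0.4716 -0.3629  0.003 ]
twB [ 0.3523 -0.3827  0.003 ]
scene proj [241.44021334 198.26781044] [173.99497662 210.05832021] [313.34468408 248.23950291]
```

```bash
python3 - <<'E'
s=open('fit.py').read()
s=s.replace("l[1],v[1]","(-l[1]),v[1]").replace("np.cos(v[2])*l[1],l[2]","np.cos(v[2])*(-l[1]),l[2]")
open('fit.py','w').write(s)
E
python3 fit.py
```

```text
carrier
[ 0.5421 -0.0144] 166.2
[[-0.2, 0.4], [-0.0, 0.4], [0.6, 0.0], [-0.5, -0.1], [-0.2, 0.2], [-0.2, -0.1], [-0.1, -0.2], [-0.4, -0.4], [0.7, 0.6], [0.4, -0.8]]
cover
[0.5202 0.2585] 165.3
[[-0.0, -0.0], [0.4, 0.4], [-0.9, -0.3], [0.3, 0.7], [-0.1, -0.3], [-0.5, -0.6], [0.6, 0.2], [0.1, 0.0]]
cup [ 0.4283 -0.2505  0.052 ]
pot [ 0.5548 -0.3458  0.074 ]
dish [ 0.5878 -0.2075  0.034 ]
twA [ 0.4716 -0.3629  0.003 ]
twB [ 0.3523 -0.3827  0.003 ]
scene proj [241.44021334 198.26781044] [173.99497662 210.05832021] [320.48162114 249.49951763]
```

```bash
python3 - <<'E'
from h import *
im=cv2.imread("pics/scene0.png")
cv2.imwrite("pics/c2.png",cv2.resize(im[0:220,10:280],None,fx=2.7,fy=2.7,interpolation=cv2.INTER_CUBIC))
d=np.load("top0.npz");A=d["K"],d["R"],d["t"];e=np.load("scene0.npz");B=e["K"],e["R"],e["t"]
for p in[(568,275),(577,366),(615,320),(560,280)]: print("top",p,[ray(p,z,*A).round(3)[:2].tolist() for z in(0,.05,.13)])
for p in[(50,192),(125,207),(170,178)]: print("scene",p,ray(p,0,*B).round(3)[:2])
E
```

```text
top (568, 275) [[0.497, -0.565], [0.491, -0.535], [0.482, -0.487]]
top (577, 366) [[0.302, -0.568], [0.306, -0.538], [0.313, -0.49]]
top (615, 320) [[0.401, -0.662], [0.4, -0.627], [0.399, -0.571]]
top (560, 280) [[0.486, -0.546], [0.48, -0.517], [0.472, -0.47]]
scene (50, 192) [ 0.474 -0.81 ]
scene (125, 207) [ 0.478 -0.561]
scene (170, 178) [ 0.303 -0.548]
```

View pics/c2.png

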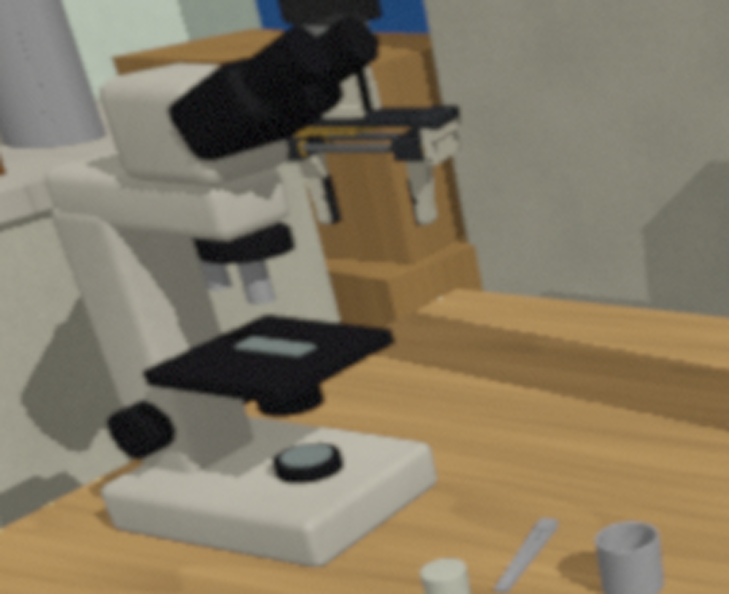

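The gripper starts beside the microscope, whose base covers x .30–.48 and y below −.55. I'll leave along +y first.

```bash
cat > go.py <<'E'
import sys,numpy as np
# go.py x y z yaw(deg) then waypoints x,y,z,yaw
a=[float(v) for v in sys.argv[1].split(',')]
for w in sys.argv[2:]:
    b=[float(v) for v in w.split(',')]; d=np.subtract(b[:3],a[:3])*100; y=np.radians(a[3]); c,s=np.cos(y),np.sin(y)
    print(w,"->",np.round([d[0]*c+d[1]*s,d[0]*s-d[1]*c,-d[2],-np.radians(b[3]-a[3])],3), "rows",round(np.linalg.norm(d)/6.25,1))
E
python3 go.py .173,-.653,.196,-165.17 .2,-.4,.196,-165.17 .4283,-.2505,.15,-193.8
```

```text
.2,-.4,.196,-165.17 -> [-9.086 23.766 -0.    -0.   ] rows 4.1
.4283,-.2505,.15,-193.8 -> [-34.982  32.375   4.6     0.5  ] rows 7.7
```

{"op": "drive_tool", "data": {
  "plan": "-2.3 6 0 0; -4.6 12 0 0; -6.8 18 0 0; -9.1 23.8 0 0; -13.5 25.3 0.6 0; -18 27 1.5 0.1; -23.5 29 3 0.2; -29 31 4 0.3",
  "fingers": -1
}}

```text
time_s: 1.1
tcp_pos: [0.3747, -0.2771, 0.1554]
eef_rot: [180.0, 0.0, 177.4]
contact_force: [1.1, -1.6, 0.7]
gripper_width: 0.0875
```

{"op": "drive_tool", "data": {
  "plan": "-6 1.4 0.6 0.17; -6 1.4 0.6 0.2; -6 1.4 0.6 0.2; -6 1.4 0.6 0.2; -6 1.4 0.6 0.2"
}}

```text
time_s: 1.72
tcp_pos: [0.4335, -0.2675, 0.1502]
eef_rot: [180.0, 0.0, 166.1]
contact_force: [0.5, 0.3, 0.1]
gripper_width: 0.0877
```

```bash
python3 - <<'E'
from h import *
for k in("time_s","joints","tcp_pos","eef_rot","contact_force"): print(k,r.get_state()[k])
c,K,Rm,t=cap("top"); cv2.imwrite("pics/t1.png",cv2.resize(c["frame"][190:340,350:550,::-1],None,fx=4,fy=4))
E
```

```text
time_s 1.725
joints [-9.56161616e+00  6.98372589e+00 -2.37468509e+01 -1.65461050e-03
 -5.92275738e+01 -9.42878934e+01]
tcp_pos [ 0.4335296  -0.26751916  0.15019052]
eef_rot [1.79995453e+02 4.16259668e-02 1.66149643e+02]
contact_force [0.46952825 0.25356387 0.0830161 ]
```

```bash
python3 go.py .4335,-.2675,.1502,-193.85 .4283,-.2505,.15,-193.85 .4283,-.2505,.039,-193.85
```

```text
.4283,-.2505,.15,-193.85 -> [ 0.912  1.526  0.02  -0.   ] rows 0.3
.4283,-.2505,.039,-193.85 -> [ 0.912  1.526 11.12  -0.   ] rows 1.8
```

{"op": "drive_tool", "data": {
  "plan": "0.9 1.5 0 0; 0.9 1.5 3 0; 0.9 1.5 6 0; 0.9 1.5 9 0; 0.9 1.5 11.1 0; 0.9 1.5 11.1 0"
}}

```text
time_s: 2.52
tcp_pos: [0.4275, -0.2497, 0.0378]
eef_rot: [-180.0, -0.2, 166.2]
contact_force: [0.8, -0.6, 1.2]
gripper_width: 0.0874
```

```bash
python3 - <<'E'
from h import *
s=r.get_state();print(s["tcp_pos"],s["eef_rot"])
c,K,Rm,t=cap("top"); a=cv2.resize(c["frame"][225:345,380:510,::-1],None,fx=3.5,fy=3.5)
print("top tcp",proj(s["tcp_pos"],K,Rm,t))
c,K,Rm,t=cap("scene"); b=cv2.resize(c["frame"][130:250,190:290,::-1],None,fx=3.5,fy=3.5)
print("scene tcp",proj(s["tcp_pos"],K,Rm,t))
cv2.imwrite("pics/t2.png",np.hstack([a,b]))
E
```

```text
[ 0.42751852 -0.24965837  0.03778227] [-1.79994280e+02 -1.73506255e-01  1.66177894e+02]
top tcp [433.26840447 302.24552647]
scene tcp [242.5496495  203.38816744]
```

View pics/t2.png

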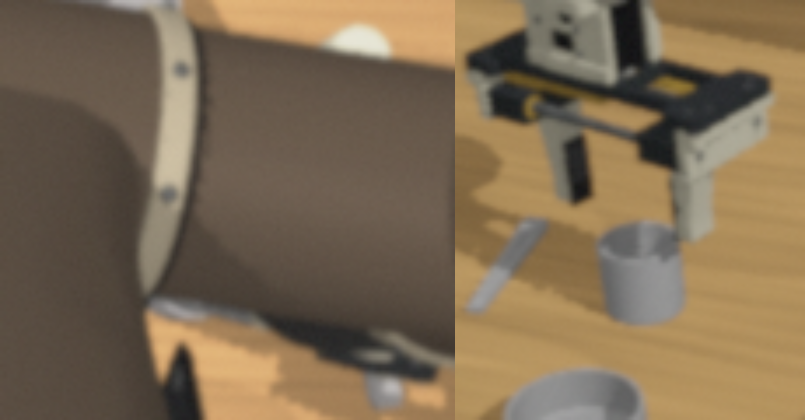

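```bash
python3 - <<'E'
from h import *
e=np.load("scene0.npz");B=e["K"],e["R"],e["t"]
for n,p in [("right",(257,198)),("left",(224,187.5))]:
  for z in(.03,.05,.07): print(n,z,ray(p,z,*B).round(3))
s=r.get_state();Y=np.radians(166.2);u=np.array([np.sin(Y),-np.cos(Y),0])
for k in(-.044,.044): print("expected tip",proj(s["tcp_pos"]+u*k-[0,0,.008],*B), proj(s["tcp_pos"]+u*k*1.4-[0,0,.008],*B))
print(proj([.4283,-.2505,0],*B))
E
```

```text
right 0.03 [ 0.381 -0.235  0.03 ]
right 0.05 [ 0.413 -0.218  0.05 ]
right 0.07 [ 0.445 -0.2    0.07 ]
left 0.03 [ 0.357 -0.34   0.03 ]
left 0.05 [ 0.389 -0.319  0.05 ]
left 0.07 [ 0.422 -0.298  0.07 ]
expected tip [228.53277884 201.19500944] [223.17390436 199.32896679]
expected tip [256.57728686 210.96053913] [262.44993191 213.0054846 ]
[243.78407849 216.96957098]
```

```bash
python3 - <<'E'
from h import *
print(r.tcp_to_tips,[a for a in dir(r) if a[0]!='_'])
s=r.get_state();print(s["time_s"],s["tcp_pos"],s["joints"],s["contact_force"])
c,K,Rm,t=cap("scene"); e=np.load("scene0.npz"); print(abs(Rm-e["R"]).max(),abs(t-e["t"]).max())
im=cv2.resize(c["frame"][90:250,160:340,::-1],None,fx=4,fy=4,interpolation=cv2.INTER_CUBIC)
for z in (-.008,.011,.011+.047):
  for k in(-.044,.044):
    Y=np.radians(166.2);u=np.array([np.sin(Y),-np.cos(Y),0]); p=proj(s["tcp_pos"]+u*k+[0,0,z],K,Rm,t)
    cv2.circle(im,(int((p[0]-160)*4),int((p[1]-90)*4)),4,(0,0,255),-1)
cv2.imwrite("pics/t3.png",im)
E
```

```text
0.008 ['Unreachable', 'capture', 'close_job', 'get_state', 'tcp_to_tips']
2.625 [ 0.42933852 -0.25018009  0.03953975] [-7.51505054e+00  1.33149048e+01 -3.31135859e+01  1.61643966e-02
 -4.35377525e+01 -9.62893555e+01] [ 0.06583658 -0.02075479 -0.07661756]
0.0 0.0
```

View pics/t3.png

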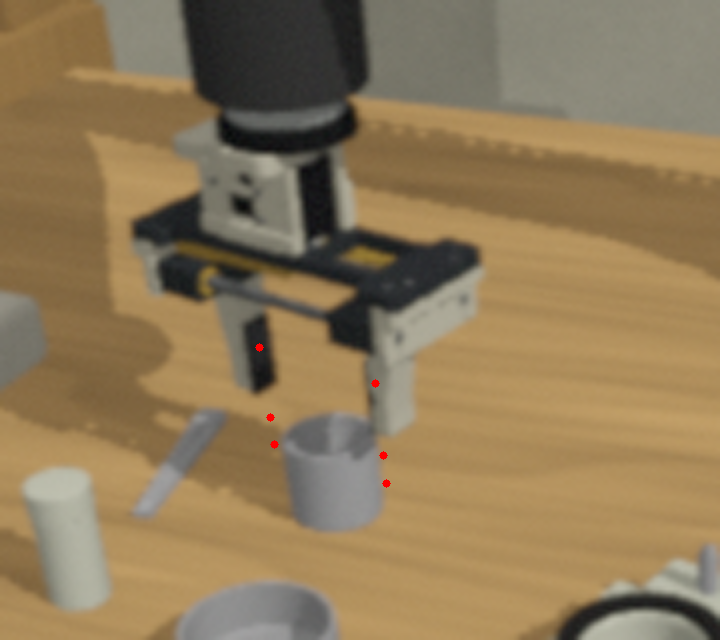

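```bash
python3 - <<'E'
from h import *
for n in("scene","top"):
  e=np.load(n+"0.npz");B=e["K"],e["R"],e["t"]; print(n,proj([0,0,0],*B),proj([0.1,0,0],*B),proj([0,.1,0],*B))
c,K,Rm,t=cap("top"); im=c["frame"][:,:,::-1].copy(); s=r.get_state()
Y=np.radians(166.2);u=np.array([np.sin(Y),-np.cos(Y),0])
for z in (-.008,.058):
  for k in(-.065,.065):
    p=proj(s["tcp_pos"]+u*k+[0,0,z],K,Rm,t); cv2.circle(im,(int(p[0]),int(p[1])),2,(0,0,255),-1)
cv2.imwrite("pics/t4.png",cv2.resize(im[180:480,240:640],None,fx=2,fy=2))
E
```

```text
scene [382.31966576 159.75397587] [374.96166157 173.67585046] [415.39073435 163.97746531]
top [307.38333083 518.50216599] [308.92516857 463.82872327] [256.51320109 517.94191139]
```

View pics/t4.png

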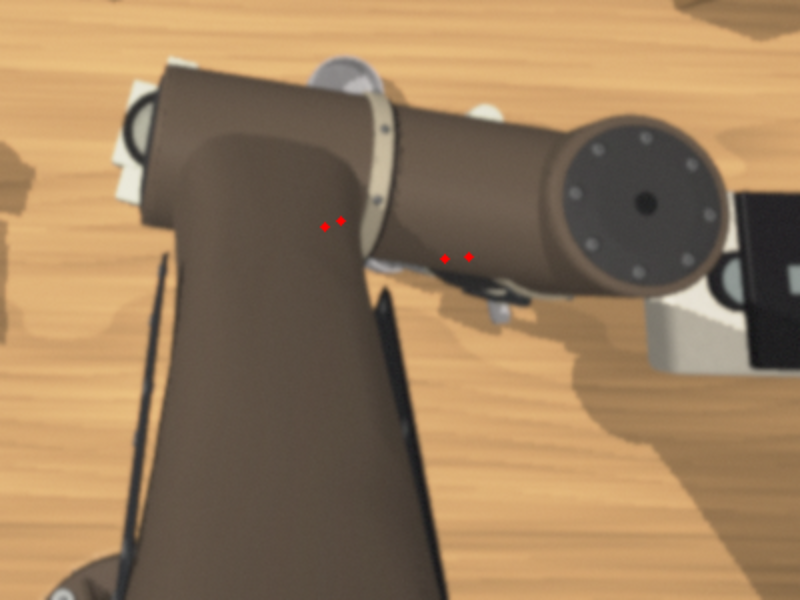

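The crop shows the fingertips at about (262,388) and (390,432). They sit some 14 scene px above where the reported TCP puts them, while the base origin and the top view agree in x and y. So the tips appear about 35 mm higher than reported. I'll lower in safe steps and check.

{"op": "drive_tool", "data": {
  "plan": "0 0 1 0; 0 0 2 0; 0 0 2.4 0; 0 0 2.4 0"
}}

```text
time_s: 3.22
tcp_pos: [0.4287, -0.2503, 0.0142]
eef_rot: [-180.0, -0.1, 166.2]
contact_force: [0.2, 0.7, -0.3]
gripper_width: 0.0878
```

```bash
python3 - <<'E'
from h import *
s=r.get_state();print(s["time_s"],s["tcp_pos"],s["contact_force"])
c,K,Rm,t=cap("scene")
im=cv2.resize(c["frame"][150:240,190:290,::-1],None,fx=6,fy=6,interpolation=cv2.INTER_CUBIC)
Y=np.radians(166.2);u=np.array([np.sin(Y),-np.cos(Y),0])
for z in(-.008,.025):
  for k in(-.044,.044):
    p=proj(s["tcp_pos"]+u*k+[0,0,z],K,Rm,t); cv2.circle(im,(int((p[0]-190)*6),int((p[1]-150)*6)),3,(0,0,255),-1)
cv2.imwrite("pics/t5.png",im)
E
```

```text
3.225 [ 0.428696   -0.25034841  0.0141996 ] [ 0.2400616   0.68757102 -0.29753675]
```

View pics/t5.png

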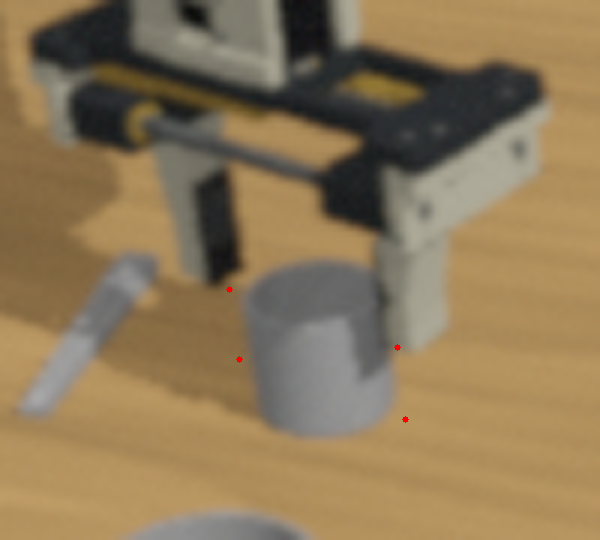

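The right tip lies about at the "TCP + 25 mm" dot and the left one about 3 mm above it. So the real tips are ≈33 mm above the reported ones, now at z≈.041. I'll lower 1.1 cm more and close on the cup.

{"op": "drive_tool", "data": {
  "plan": "0 0 0.5 0; 0 0 1.1 0; 0 0 1.1 0"
}}

```text
time_s: 3.65
tcp_pos: [0.4286, -0.2503, 0.0032]
eef_rot: [-180.0, -0.1, 166.2]
contact_force: [-0.5, 0.3, -0.1]
gripper_width: 0.0875
```

{"op": "drive_tool", "data": {
  "plan": "0 0 0 0; 0 0 0 0; 0 0 0 0; 0 0 0 0; 0 0 0 0; 0 0 0 0",
  "fingers": 1,
  "squeeze": 15
}}

```text
time_s: 4.4
tcp_pos: [0.4292, -0.2504, 0.0039]
eef_rot: [180.0, 0.0, 166.2]
contact_force: [-0.0, 0.0, 0.6]
gripper_width: 0.0555
```

```bash
python3 go.py .429,-.2504,.0035,-193.8 .429,-.2504,.06,-193.8 .5421,-.0144,.07,-193.8
```

```text
.429,-.2504,.06,-193.8 -> [ 0.    0.   -5.65 -0.  ] rows 0.9
.5421,-.0144,.07,-193.8 -> [-5.354 25.617 -6.65  -0.   ] rows 4.3
```

{"op": "drive_tool", "data": {
  "plan": "0 0 -2 0; 0 0 -5 0; 0 0 -8 0; 0 0 -8 0"
}}

```text
time_s: 4.9
tcp_pos: [0.4306, -0.2507, 0.0858]
eef_rot: [180.0, 0.2, 166.2]
contact_force: [-0.6, -0.6, -1.9]
gripper_width: 0.0555
```

{"op": "drive_tool", "data": {
  "plan": "-1.2 5.5 0 0; -2.4 11 0 0; -3.5 16.5 0 0; -4.5 21.5 0 0; -5.2 25 0 0; -5.4 25.6 0 0; -5.4 25.6 0 0; -5.4 25.6 0 0"
}}

```text
time_s: 5.9
tcp_pos: [0.5419, -0.0156, 0.0833]
eef_rot: [-180.0, -0.1, 166.1]
contact_force: [-0.2, 0.3, -1.5]
gripper_width: 0.056
```

```bash
python3 - <<'E'
from h import *
s=r.get_state();print(s["time_s"],s["tcp_pos"],s["contact_force"])
c,K,Rm,t=cap("scene")
x0,y0=260,170
im=cv2.resize(c["frame"][y0:y0+130,x0:x0+130,::-1],None,fx=4.6,fy=4.6,interpolation=cv2.INTER_CUBIC)
cv2.imwrite("pics/t6.png",im)
zb=s["tcp_pos"][2]-.0039
for n,P in(("cup bottom",[*s["tcp_pos"][:2],zb]),("cup rim",[*s["tcp_pos"][:2],zb+.052]),("well ring",[.5421,-.0144,.034])): print(n,(proj(P,K,Rm,t)-[x0,y0])*4.6)
E
```

```text
5.9 [ 0.54187716 -0.01559121  0.08330528] [-0.2346164   0.31922461 -1.47118783]
cup bottom [274.78764868 279.55841027]
cup rim [273.52762159 175.45045434]
well ring [278.20283479 365.66722085]
```

View pics/t6.png

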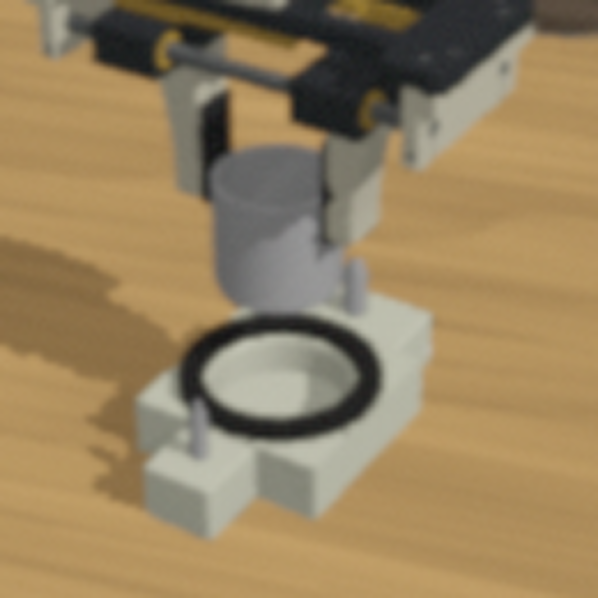

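```bash
python3 - <<'E'
from h import *
th=np.linspace(0,2*np.pi,90)
def ringfit(n):
    im=cv2.imread(f"pics/{n}0.png"); e=np.load(n+"0.npz");B=e["K"],e["R"],e["t"]
    p0=proj([.5421,-.0144,.034],*B); g=im.max(2); m=((g<75)*255).astype(np.uint8); M=np.zeros_like(m); cv2.circle(M,tuple(int(v) for v in p0),34,255,-1); m&=M
    cs,_=cv2.findContours(m,cv2.RETR_EXTERNAL,cv2.CHAIN_APPROX_NONE); c=max(cs,key=cv2.contourArea); el=cv2.fitEllipse(c)
    P=np.array([proj([.5421+.046*np.cos(a),-.0144+.046*np.sin(a),.034],*B) for a in th],np.float32); ep=cv2.fitEllipse(P)
    print(n,"obs",np.round(el[0],2),np.round(el[1],1),"pred",np.round(ep[0],2),np.round(ep[1],1), "->xy",ray(el[0],.034,*B).round(4)); 
ringfit("scene");ringfit("top")
e=np.load("scene0.npz");B=e["K"],e["R"],e["t"]
def circ(x,y,z,rr): 
    P=np.array([proj([x+rr*np.cos(a),y+rr*np.sin(a),z],*B) for a in th]); return P.min(0),P.max(0)
for nm,C in(("cup bottom now",circ(.5419,-.0156,.0794,.028)),("rim now",circ(.5419,-.0156,.1314,.028))): print(nm,[((c-[260,170])*4.6).round(0) for c in C])
for nm,C in(("cup0 bottom",circ(.4283,-.2505,0,.028)),("rim0",circ(.4283,-.2505,.052,.028))): print(nm,"in t5 crop",[((c-[190,150])*6).round(0) for c in C])
E
```

```text
scene obs [320.47 251.45] [25.6 42.5] pred [320.49 250.06] [26.6 45.2] ->xy [ 0.5485 -0.0122  0.034 ]
top obs [322.19 245.47] [39. 40.] pred [322.08 245.28] [42.5 43.2] ->xy [ 0.5413 -0.0146  0.034 ]
cup bottom now [array([210., 245.]), array([340., 317.])]
rim now [array([206., 142.]), array([341., 211.])]
cup0 bottom in t5 crop [array([253., 366.]), array([392., 439.])]
rim0 in t5 crop [array([237., 256.]), array([380., 325.])]
```

```bash
python3 go.py .5419,-.0156,.0833,-193.85 .543,-.0152,.0833,-193.85 .543,-.0152,.024,-193.85
```

```text
.543,-.0152,.0833,-193.85 -> [-0.097  0.065 -0.    -0.   ] rows 0.0
.543,-.0152,.024,-193.85 -> [-0.097  0.065  5.93  -0.   ] rows 0.9
```

{"op": "drive_tool", "data": {
  "plan": "-0.1 0.1 1.5 0; -0.1 0.1 3 0; -0.1 0.1 4.5 0; -0.1 0.1 5.2 0; -0.1 0.1 5.8 0; -0.1 0.1 6.1 0; -0.1 0.1 6.1 0"
}}

```text
time_s: 6.82
tcp_pos: [0.544, -0.0139, 0.0228]
eef_rot: [180.0, 0.0, 166.2]
contact_force: [0.3, 0.4, -1.1]
gripper_width: 0.0556
```

{"op": "drive_tool", "data": {
  "plan": "0 0 0.4 0; 0 0 0.7 0; 0 0 0.85 0; 0 0 0.85 0; 0 0 0.85 0"
}}

```text
time_s: 7.45
tcp_pos: [0.544, -0.0139, 0.0143]
eef_rot: [180.0, 0.0, 166.2]
contact_force: [-0.3, 0.8, -0.5]
gripper_width: 0.0554
```

{"op": "drive_tool", "data": {
  "plan": "0 0 0.05 0; 0 0 0.05 0; 0 0 0.05 0; 0 0 0.05 0; 0 0 0.05 0",
  "fingers": -1
}}

```text
time_s: 8.07
tcp_pos: [0.5439, -0.0139, 0.0138]
eef_rot: [180.0, 0.0, 166.2]
contact_force: [0.7, 0.1, -0.6]
gripper_width: 0.0874
```

{"op": "drive_tool", "data": {
  "plan": "0 0 -3 0; 0 0 -6 0; 0 0 -11 0; 0 0 -11 0"
}}

```text
time_s: 8.57
tcp_pos: [0.5467, -0.0134, 0.1279]
eef_rot: [179.8, 0.4, 166.2]
contact_force: [0.3, 0.6, -0.6]
gripper_width: 0.0875
```

```bash
python3 go.py .544,-.0139,.1238,-193.82 .5548,-.3458,.1138,-193.82 .5548,-.3458,.027,-193.82
python3 - <<'E'
from h import *
s=r.get_state()
c,K,Rm,t=cap("scene")
cv2.imwrite("pics/s7.png",cv2.resize(c["frame"][200:300,270:390,::-1],None,fx=5,fy=5,interpolation=cv2.INTER_CUBIC))
E
```

```text
.5548,-.3458,.1138,-193.82 -> [ -8.977 -31.971   1.     -0.   ] rows 5.3
.5548,-.3458,.027,-193.82 -> [ -8.977 -31.971   9.68   -0.   ] rows 5.5
```

{"op": "drive_tool", "data": {
  "plan": "1 -6 0 0; 2.5 -12 0 0; 4 -18 0 0; 5 -24 0 0; 6.2 -29.5 0 0; 6.9 -32.5 0 0; 6.9 -32.5 0 0; 6.9 -32.5 0 0"
}}

```text
time_s: 9.62
tcp_pos: [0.3989, -0.3128, 0.123]
eef_rot: [180.0, -0.1, 166.1]
contact_force: [0.4, 0.3, 0.6]
gripper_width: 0.0878
```

I guessed the x sign wrong there because I sent the move before reading the numbers. It stayed at safe height and hit nothing, so I'll correct it now.

```bash
python3 go.py .3989,-.3128,.123,-193.85 .5548,-.3458,.123,-193.85
```

```text
.5548,-.3458,.123,-193.85 -> [-15.927   0.528  -0.     -0.   ] rows 2.5
```

{"op": "drive_tool", "data": {
  "plan": "-5 0.2 0 0; -10 0.4 0 0; -15 0.5 0 0; -15.9 0.5 0 0; -15.9 0.5 0 0; -15.9 0.5 0 0"
}}

```text
time_s: 10.38
tcp_pos: [0.554, -0.3454, 0.1237]
eef_rot: [180.0, -0.0, 166.2]
contact_force: [-0.2, 0.3, 0.6]
gripper_width: 0.0876
```

```bash
python3 - <<'E'
from h import *
s=r.get_state();print(s["time_s"],s["tcp_pos"],s["contact_force"])
c,K,Rm,t=cap("scene"); a=cv2.imread("pics/s7.png"); x0,y0=120,130
im=cv2.resize(c["frame"][y0:y0+130,x0:x0+130,::-1],None,fx=4.6,fy=4.6,interpolation=cv2.INTER_CUBIC)[:,:]
x0,y0=275,205; b=cv2.resize(c["frame"][y0:y0+90,x0:x0+90,::-1],None,fx=2.2,fy=2.2,interpolation=cv2.INTER_CUBIC)
can=np.zeros((598,798,3),np.uint8); can[:,:598]=im; can[:198,598:796]=b; cv2.imwrite("pics/t7.png",can)
e=(K,Rm,t); print("pot top pred",(proj([.5548,-.3458,.074],*e)-[120,130])*4.6, "tcp tip mid",(proj(s["tcp_pos"]+[0,0,.027],*e)-[120,130])*4.6)
E
```

```text
10.375 [ 0.5540111  -0.3453982   0.12374205] [-0.17394135  0.32185933  0.61331218]
pot top pred [248.33365666 368.30376458] tcp tip mid [216.60807206 221.31044663]
```

View pics/t7.png

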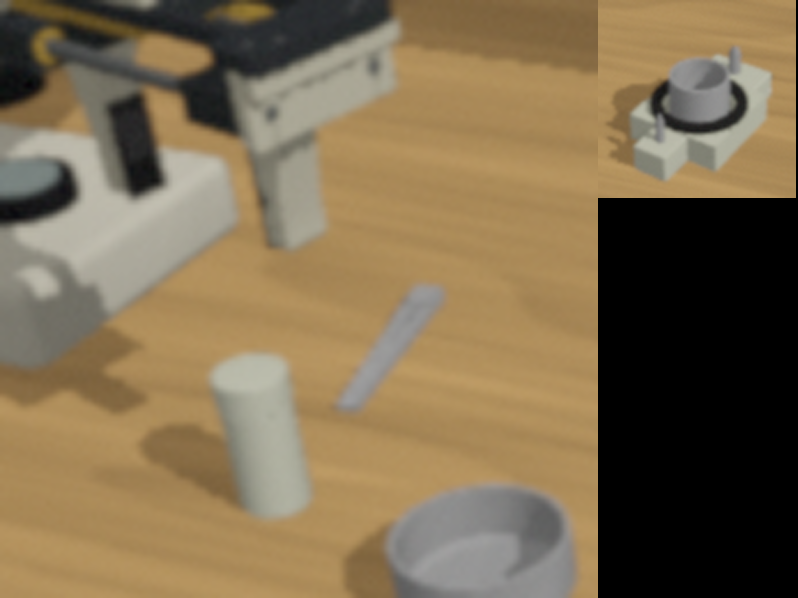

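The cup stands in the well (inset). Pot top is at crop (252,373), about 1 px from prediction. Tip midpoint ≈(212,217) agrees with the 27–28 mm tip offset. Now descending on the pot.

{"op": "drive_tool", "data": {
  "plan": "-0.1 0 2 0; -0.1 0 4.5 0; -0.1 0 7 0; -0.1 0 9 0; -0.1 0 9.6 0; -0.1 0 9.6 0"
}}

```text
time_s: 11.18
tcp_pos: [0.5556, -0.3465, 0.0283]
eef_rot: [-180.0, 0.0, 166.2]
contact_force: [-0.4, -0.2, 1.1]
gripper_width: 0.0874
```

{"op": "drive_tool", "data": {
  "plan": "0 0 0 0; 0 0 0 0; 0 0 0 0; 0 0 0 0; 0 0 0 0; 0 0 0 0; 0 0 0 0",
  "fingers": 1,
  "squeeze": 10
}}

```text
time_s: 12.05
tcp_pos: [0.5558, -0.3464, 0.0277]
eef_rot: [180.0, -0.0, 166.2]
contact_force: [-0.3, -0.0, -0.4]
gripper_width: 0.0353
```

```bash
python3 go.py .5557,-.3464,.118,-193.82 .544,-.0139,.118,-193.82
```

```text
.544,-.0139,.118,-193.82 -> [ 9.079 32.008 -0.    -0.   ] rows 5.3
```

{"op": "drive_tool", "data": {
  "plan": "0 0 -1.5 0; 0 0 -4 0; 0 0 -7 0; 0 0 -9 0; 0 0 -9 0"
}}

```text
time_s: 12.68
tcp_pos: [0.5571, -0.347, 0.1207]
eef_rot: [-180.0, 0.3, 166.2]
contact_force: [-0.2, -0.1, -1.3]
gripper_width: 0.036
```

{"op": "drive_tool", "data": {
  "plan": "1.2 4 0 0; 2.6 9 0 0; 4.2 15 0 0; 5.9 21 0 0; 7.4 26 0 0; 8.5 30 0 0; 9.1 32 0 0; 9.1 32 0 0"
}}

```text
time_s: 13.68
tcp_pos: [0.5435, -0.0127, 0.1175]
eef_rot: [-180.0, -0.0, 166.3]
contact_force: [0.5, 0.4, -0.3]
gripper_width: 0.0358
```

{"op": "drive_tool", "data": {
  "plan": "0 0 0 0; 0 0 0 0"
}}

```text
time_s: 13.92
tcp_pos: [0.5437, -0.0148, 0.1175]
eef_rot: [-180.0, -0.0, 166.1]
contact_force: [-0.5, 0.3, -0.8]
gripper_width: 0.0355
```

```bash
python3 - <<'E'
from h import *
s=r.get_state();print(s["time_s"],s["tcp_pos"],s["contact_force"])
c,K,Rm,t=cap("scene");x0,y0=260,160
cv2.imwrite("pics/s8.png",cv2.resize(c["frame"][y0:y0+130,x0:x0+130,::-1],None,fx=4.6,fy=4.6,interpolation=cv2.INTER_CUBIC))
E
```

```text
13.925 [ 0.54372605 -0.01481816  0.11754358] [-0.53240777  0.28695374 -0.7547113 ]
```

{"op": "drive_tool", "data": {
  "plan": "0 0 1.2 0; 0 0 2.4 0; 0 0 3.6 0; 0 0 4.6 0; 0 0 4.6 0"
}}

```text
time_s: 14.6
tcp_pos: [0.5432, -0.0141, 0.0706]
eef_rot: [-179.9, -0.1, 166.2]
contact_force: [0.5, 0.4, -0.1]
gripper_width: 0.0355
```

{"op": "drive_tool", "data": {
  "plan": "0 0 0.8 0; 0 0 1.6 0; 0 0 2.3 0; 0 0 2.8 0; 0 0 2.95 0; 0 0 2.95 0; 0 0 2.95 0"
}}

```text
time_s: 15.48
tcp_pos: [0.5441, -0.0139, 0.0425]
eef_rot: [180.0, 0.0, 166.2]
contact_force: [-0.6, -0.3, 0.2]
gripper_width: 0.0355
```

{"op": "drive_tool", "data": {
  "plan": "0 0 0.08 0; 0 0 0.08 0; 0 0 0.08 0"
}}

```text
time_s: 15.85
tcp_pos: [0.5441, -0.0139, 0.0417]
eef_rot: [180.0, 0.0, 166.2]
contact_force: [-0.5, -0.1, 0.7]
gripper_width: 0.0357
```

{"op": "drive_tool", "data": {
  "plan": "0 0 0 0; 0 0 0 0; 0 0 0 0; 0 0 0 0; 0 0 0 0",
  "fingers": -1
}}

```text
time_s: 16.48
tcp_pos: [0.5439, -0.014, 0.0414]
eef_rot: [-180.0, -0.0, 166.2]
contact_force: [0.4, -0.2, 0.7]
gripper_width: 0.0802
```

{"op": "drive_tool", "data": {
  "plan": "0 0 -2 0; 0 0 -5 0; 0 0 -9 0; 0 0 -13 0; 0 0 -13 0; 0 0 -13 0"
}}

```text
time_s: 17.23
tcp_pos: [0.5435, -0.0139, 0.171]
eef_rot: [180.0, -0.0, 166.2]
contact_force: [0.3, -0.4, -0.9]
gripper_width: 0.0877
```

```bash
python3 go.py .544,-.0139,.1715,-193.8 .5202,.2585,.1715,-194.7; python3 - <<'E'
from h import *
s=r.get_state();print(s["time_s"],s["tcp_pos"],s["contact_force"],s["eef_rot"])
E
```

```text
.5202,.2585,.1715,-194.7 -> [ 8.8090e+00  2.5886e+01 -0.0000e+00  1.6000e-02] rows 4.4
17.225 [ 0.54345227 -0.01392955  0.17102572] [ 0.26494309 -0.3573533  -0.91524002] [ 1.79986048e+02 -2.73345761e-02  1.66163941e+02]
```

{"op": "drive_tool", "data": {
  "plan": "1.8 5 0 0; 3.6 11 0 0; 5.6 17 0 0; 7.4 22 0 0; 8.5 25 0 0.016; 8.8 25.9 0 0.016; 8.8 25.9 0 0.016; 8.8 25.9 0 0.016"
}}

```text
time_s: 18.23
tcp_pos: [0.5202, 0.2574, 0.171]
eef_rot: [-180.0, -0.0, 165.2]
contact_force: [-0.4, -0.3, 0.3]
gripper_width: 0.0878
```

```bash
python3 - <<'E'
from h import *
s=r.get_state();print(s["time_s"],s["tcp_pos"],s["contact_force"],s["eef_rot"])
c,K,Rm,t=cap("scene"); e=(K,Rm,t)
x0,y0=390,150; im=cv2.resize(c["frame"][y0:y0+170,x0:x0+140,::-1],None,fx=3.5,fy=3.5,interpolation=cv2.INTER_CUBIC)
# carrier inset
x1,y1=275,195; b=cv2.resize(c["frame"][y1:y1+100,x1:x1+90,::-1],None,fx=3.4,fy=3.4,interpolation=cv2.INTER_CUBIC)
can=np.zeros((595,796,3),np.uint8); can[:,:490]=im; can[:340,490:796]=b; cv2.imwrite("pics/t8.png",can)
Y=np.radians(165.3)
P=lambda cx,cy,Y,l:[cx+np.cos(Y)*l[0]-np.sin(Y)*l[1],cy+np.sin(Y)*l[0]+np.cos(Y)*l[1],l[2]]
for n,l in(("fin+",(.028,0,.107)),("fin-",(-.028,0,.107)),("narrow hole",(-.064,0,.012)),("n ear c1",(-.082,-.017,.012)),("n ear c2",(-.082,.017,.012))): print(n,((proj(P(.5202,.2585,Y,l),*e)-[x0,y0])*3.5).round(0))
print("tip mid",((proj(s["tcp_pos"]+[0,0,.027],*e)-[x0,y0])*3.5).round(0))
for n,l in(("wd",(.064,0,.058)),("nd",(-.064,0,.058)),("n ear c1",(-.082,-.017,.028)),("n ear c2",(-.082,.017,.028)),("mid c",(-.046,.046,.028))): print("carrier",n,((proj(P(.5421,-.0144,np.radians(166.2),l),*e)-[x1,y1])*3.4+[490,0]).round(0))
print("pot top",((proj([.543,-.0139,.088],*e)-[x1,y1])*3.4+[490,0]).round(0))
E
```

```text
18.225 [0.52021537 0.25740352 0.17100928] [-0.35774841 -0.32503218  0.28855514] [-1.79950114e+02 -3.01712638e-02  1.65219368e+02]
fin+ [285. 281.]
fin- [250. 333.]
narrow hole [196. 514.]
n ear c1 [216. 546.]
n ear c2 [153. 522.]
tip mid [299. 151.]
carrier wd [700. 102.]
carrier nd [583. 208.]
carrier n ear c1 [591. 277.]
carrier n ear c2 [542. 257.]
carrier mid c [538. 208.]
pot top [644. 111.]
```

View pics/t8.png

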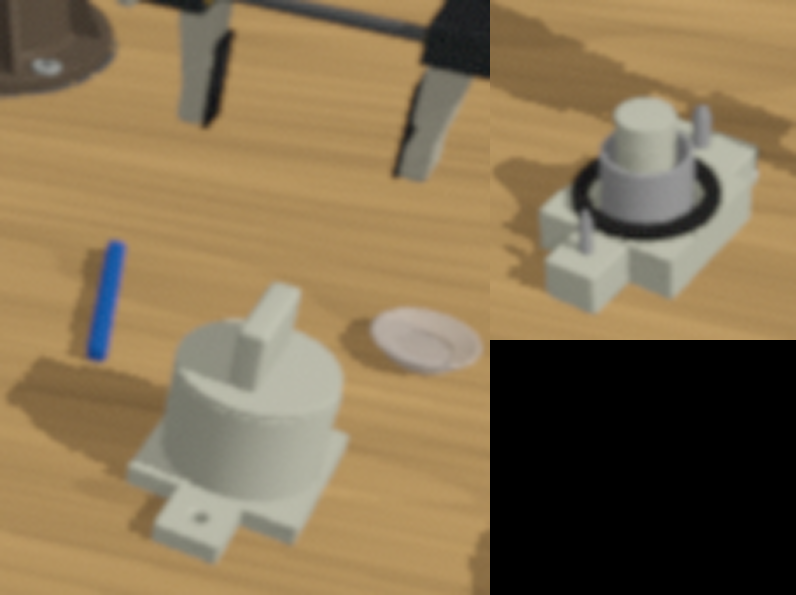

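Pot stands in the cup. Cover hole at (201,517), dowel tops at (703,106) and (586,211) all show the same (+1,+1) px offset from prediction. That is a uniform scene-camera bias, so the relative poses from the top view hold to about 1 mm. Next I'll grip the fin.

{"op": "drive_tool", "data": {
  "plan": "0 0.1 2.5 0; 0 0.1 5 0; 0 0.1 7.5 0; 0 0.1 10 0; 0 0.1 11.5 0; 0 0.1 12.5 0; 0 0.1 12.5 0; 0 0.1 12.5 0"
}}

```text
time_s: 19.27
tcp_pos: [0.5211, 0.2599, 0.0472]
eef_rot: [179.9, 0.0, 165.3]
contact_force: [-0.0, -0.8, 0.1]
gripper_width: 0.0876
```

{"op": "drive_tool", "data": {
  "plan": "0 0 0 0; 0 0 0 0; 0 0 0 0; 0 0 0 0; 0 0 0 0; 0 0 0 0; 0 0 0 0; 0 0 0 0",
  "fingers": 1,
  "squeeze": 50
}}

```text
time_s: 20.27
tcp_pos: [0.5205, 0.2595, 0.0464]
eef_rot: [-180.0, -0.0, 165.3]
contact_force: [-0.5, 0.5, -0.1]
gripper_width: 0.0157
```

{"op": "drive_tool", "data": {
  "plan": "0 0 -1 0; 0 0 -3 0; 0 0 -6 0; 0 0 -9 0; 0 0 -11.5 0; 0 0 -11.5 0"
}}

```text
time_s: 21.02
tcp_pos: [0.5216, 0.2604, 0.164]
eef_rot: [179.8, 0.1, 165.3]
contact_force: [-0.7, 0.5, -1.8]
gripper_width: 0.0157
```

```bash
python3 go.py .5205,.2595,.16,-194.7 .5425,-.014,.16,-193.8
```

```text
.5425,-.014,.16,-193.8 -> [-9.0680e+00 -2.5897e+01 -0.0000e+00 -1.6000e-02] rows 4.4
```

{"op": "drive_tool", "data": {
  "plan": "-1.2 -3.5 0 0; -2.8 -8 0 0; -4.6 -13 0 0; -6.3 -18 0 0; -7.7 -22 0 -0.016; -8.7 -25 0 -0.016; -9.05 -25.9 0 -0.016; -9.05 -25.9 0 -0.016"
}}

```text
time_s: 22.02
tcp_pos: [0.5418, -0.0143, 0.1608]
eef_rot: [-180.0, -0.1, 166.1]
contact_force: [-0.8, 0.4, -2.3]
gripper_width: 0.0156
```

{"op": "drive_tool", "data": {
  "plan": "0 0 0 0; 0 0 0 0; 0 0 0 0"
}}

```text
time_s: 22.4
tcp_pos: [0.5422, -0.0133, 0.1615]
eef_rot: [180.0, -0.0, 166.2]
contact_force: [-0.3, 0.3, -1.4]
gripper_width: 0.0159
```

```bash
python3 - <<'E'
from h import *
for i in range(2):
    s=r.get_state();print(s["time_s"],s["tcp_pos"],s["contact_force"],s["eef_rot"],s["gripper_width"])
    c,K,Rm,t=cap("scene"); e=(K,Rm,t)
x0,y0=260,140; cv2.imwrite("pics/t9.png",cv2.resize(c["frame"][y0:y0+150,x0:x0+130,::-1],None,fx=4,fy=4,interpolation=cv2.INTER_CUBIC))
p=s["tcp_pos"];Y=np.radians(s["eef_rot"][2]); zb=p[2]-.0464
P=lambda cx,cy,Y,l:[cx+np.cos(Y)*l[0]-np.sin(Y)*l[1],cy+np.sin(Y)*l[0]+np.cos(Y)*l[1],l[2]]
f=lambda q:((proj(q,*e)-[x0,y0])*4).round(0)
for n,l in(("n hole top",(-.064,0,zb+.012)),("c1",(-.082,-.017,zb+.012)),("c2",(-.082,.017,zb+.012)),("mid c",(-.046,.046,zb+.012)),("mid c-",(-.046,-.046,zb+.012)),("wide c",(.082,-.032,zb+.012))): print("cover",n,f(P(p[0],p[1],Y,l)))
for n,l in(("wd",(.064,0,.058)),("nd",(-.064,0,.058)),("n ear c1",(-.082,-.017,.028)),("n ear c2",(-.082,.017,.028)),("mid c",(-.046,.046,.028)),("mid c-",(-.046,-.046,.028)),("wide c",(.082,-.032,.028))): print("carrier",n,f(P(.5421,-.0144,np.radians(166.2),l)))
E
```

```text
22.4 [ 0.54219226 -0.01331374  0.16146591] [-0.29243118  0.26208266 -1.43429051] [ 1.79995590e+02 -2.45100207e-04  1.66233822e+02] 0.015892212623879444
22.45 [ 0.54220394 -0.01343922  0.16147048] [-0.33264093 -0.53049238 -2.57513502] [ 1.79997975e+02 -1.08174054e-03  1.66224793e+02] 0.015816366636531572
cover n hole top [166. 343.]
cover c1 [175. 373.]
cover c2 [113. 351.]
cover mid c [108. 298.]
cover mid c- [273. 354.]
cover wide c [383. 227.]
carrier wd [307. 340.]
carrier nd [169. 464.]
carrier n ear c1 [179. 546.]
carrier n ear c2 [121. 522.]
carrier mid c [116. 465.]
carrier mid c- [271. 525.]
carrier wide c [375. 389.]
```

View pics/t9.png

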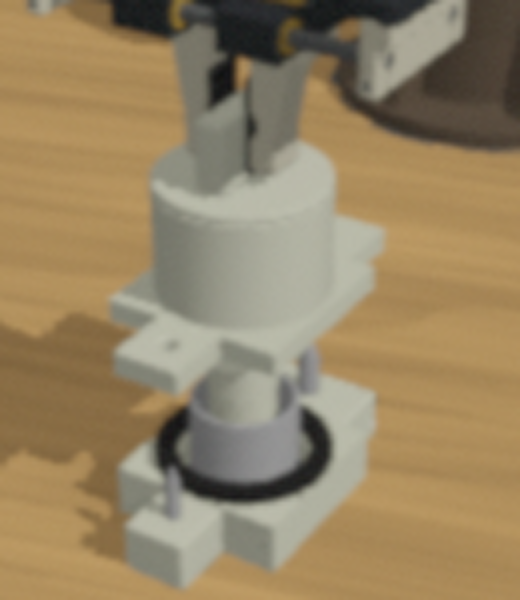

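Cover's hole and corners and the carrier's dowels again share the same ≈(+1,+1) px bias, so alignment is within about 1 mm. Wide ears match. Lowering.

{"op": "drive_tool", "data": {
  "plan": "0 0 1 0; 0 -0.05 2.5 0; 0 -0.05 4 0; 0 -0.05 5 0; 0 -0.05 5.6 0; 0 -0.05 5.9 0; 0 -0.05 5.9 0; 0 -0.05 5.9 0"
}}

```text
time_s: 23.5
tcp_pos: [0.5424, -0.0144, 0.1029]
eef_rot: [180.0, 0.0, 166.2]
contact_force: [0.6, -0.3, -2.4]
gripper_width: 0.0159
```

{"op": "drive_tool", "data": {
  "plan": "0 0 0.3 0; 0 0 0.6 0; 0 0 0.8 0; 0 0 0.8 0"
}}

```text
time_s: 24.0
tcp_pos: [0.5421, -0.0144, 0.0943]
eef_rot: [-180.0, -0.0, 166.2]
contact_force: [0.7, -0.3, -1.9]
gripper_width: 0.0159
```

{"op": "drive_tool", "data": {
  "plan": "0 0 0.3 0; 0 0 0.6 0; 0 0 0.9 0; 0 0 1.1 0; 0 0 1.1 0; 0 0 1.1 0"
}}

```text
time_s: 24.75
tcp_pos: [0.5421, -0.0144, 0.0835]
eef_rot: [180.0, 0.0, 166.2]
contact_force: [0.2, 0.2, -2.0]
gripper_width: 0.0156
```

```bash
python3 - <<'E'
from h import *
s=r.get_state();print(s["time_s"],s["tcp_pos"],s["contact_force"],s["moment"],s["eef_rot"])
E
```

```text
24.75 [ 0.54213181 -0.01441442  0.08347202] [ 0.20292645  0.19690182 -2.00296561] [ 0.21759079 -0.18579938  0.04856819] [1.79996549e+02 8.34546918e-04 1.66179091e+02]
```

Sliding freely on both dowels. Now I'll press on to the seal in small steps.

{"op": "drive_tool", "data": {
  "plan": "0 0 0.2 0; 0 0 0.4 0; 0 0 0.5 0; 0 0 0.5 0; 0 0 0.5 0",
  "squeeze": 60
}}

```text
time_s: 25.38
tcp_pos: [0.5422, -0.0145, 0.0788]
eef_rot: [180.0, 0.0, 166.2]
contact_force: [-1.3, 0.7, 4.2]
gripper_width: 0.0159
```

{"op": "drive_tool", "data": {
  "plan": "0 0 0.2 0; 0 0 0.3 0; 0 0 0.4 0; 0 0 0.4 0; 0 0 0.4 0"
}}

```text
time_s: 26.0
tcp_pos: [0.5424, -0.0144, 0.0749]
eef_rot: [180.0, 0.0, 166.2]
contact_force: [-2.5, -0.7, 7.3]
gripper_width: 0.0159
```

{"op": "drive_tool", "data": {
  "plan": "0 0 0.1 0; 0 0 0.15 0; 0 0 0.15 0; 0 0 0.15 0; 0 0 0.15 0"
}}

```text
time_s: 26.62
tcp_pos: [0.5423, -0.0145, 0.0743]
eef_rot: [180.0, 0.1, 166.2]
contact_force: [-5.9, 2.3, 15.0]
gripper_width: 0.0155
```

```bash
python3 - <<'E'
from h import *
s=r.get_state();print(s["time_s"],s["tcp_pos"],s["contact_force"],s["moment"],s["eef_rot"],s["gripper_width"])
c,K,Rm,t=cap("scene"); e=(K,Rm,t)
x0,y0=260,140; cv2.imwrite("pics/t10.png",cv2.resize(c["frame"][y0:y0+150,x0:x0+130,::-1],None,fx=4,fy=4,interpolation=cv2.INTER_CUBIC))
E
```

```text
26.625 [ 0.54228412 -0.01450913  0.07428989] [-5.87939199  2.31976047 15.01733833] [ 0.56637988  2.18276529 -0.01960122] [1.79993936e+02 5.31268576e-02 1.66204424e+02] 0.015467366108685337
```

```bash
python3 - <<'E'
from h import *
s0=r.get_state(); c,K,Rm,t=cap("scene"); g=c["frame"].max(2)
print("dark px in seal area",int((g[225:285,290:355]<75).sum()),"at start",int((cv2.imread("pics/scene0.png").max(2)[225:285,290:355]<75).sum()))
a=cv2.imread("pics/scene0.png")
for k in range(3): cap("top")
s=r.get_state(); print(s["time_s"],s["tcp_pos"]-s0["tcp_pos"],s["contact_force"],s["gripper_width"])
r.close_job(); print("closed")
E
```

```text
dark px in seal area 0 at start 388
26.875 [-1.58810415e-05 -2.24495583e-05 -2.19874394e-05] [-5.97272436  1.42090077 16.09464321] 0.015301061860908275
the job is handed in; nothing more can be done
closed
```

I packed the carrier and handed the job in at about 27 s of the 58 s allowed. The cup is in the well, the pot is upright in the cup, and the cover is on both dowels, wide ear on wide ear. The gripper is still pinching the fin at 60 N and pressing down.

**Last checks**
- **Cover height:** the reported tool height puts the cover's underside at about 27.9 mm, against 28 mm when fully home. At the last 1.5 mm command the tool moved only 0.6 mm while the force rose from about 7 N to 15–16 N, so it seems to be on the hard stop.
- **Seal:** no dark seal pixels remained in the seal area of the scene picture (388 at the start), though the cover itself hides part of that area. The pose was steady to about 0.02 mm.
- **Cup and pot:** after each release the pictures showed both standing in place. Once the cover was on they could not be checked again.

**What disagreed or went wrong**
- **Fingertip height:** the real fingertips stood roughly 35 mm higher than the reported tool position implies (8 mm offset stated). I corrected for this from the pictures, and the first grasp confirmed it.
- **Scene camera:** it showed a uniform offset of about 1 px from the top camera's positions.
- **Wrong-way move:** one sideways move went the wrong way at safe height, with no contact, and I corrected it.
- **Sideways load:** about 6 N of sideways force and 2.2 N m of moment remained at the end. I did not measure any tilt that may come with it.
- **Final picture:** I could not look at it because the limit of 12 viewed pictures was reached, so the last check rests on numbers only.

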